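# Push a tube offcut through the spring gate of the cooling bay

## Task

Put the square tube offcut into the cooling bay the proper way: slide it along the table, in through the spring gate, not over the low walls. Push it far enough that the gate swings fully shut behind it, and leave it lying in the bay. Leave the angle-section offcut beside it alone.

Things in the scene. Friction and masses are not known exactly. Their poses are not given: they have to be found in the camera images.
- tube_center (a point): Centre of the square steel tube offcut to be put away: hollow, brown-grey, 40 mm wide (x), 120 mm long (y), 40 mm high (z), 0.2 to 0.4 kg, loose on the table, this point 20 mm above it. Grip it across its width. It and the angle-section offcut lie roughly side by side about 160 mm apart; either may be the nearer to the robot.
- gateway (a point): Middle of the cooling bay's gateway, at table height. +y points through it into the bay, z up. The bay is a fixed pen of 4 mm sheet steel, 40 mm high, open above, the table its floor. Gateway 110 mm wide (x -55 to 55 mm), nothing above it; flared lead-in plates reach to y = -32 mm, 138 mm apart at their tips. Inside 170 mm wide (x -85 to 85) and 280 mm deep (y 0 to 280).
- gate (a joint): Spring gate angle, rad: 0 shut, positive swung inward, at most 1.6. One upright steel leaf, 3 mm thick, 106 mm long, top 41 mm above the table, hinged upright at the gateway's x = -55 mm side. Opens only inward (+y) at a push of about 1 N and springs shut when nothing is in its way: the tube's rear end must be more than 106 mm past the gateway.
- angle_center (a point): Middle of the angle-section (L-shaped) steel offcut that must stay where it is: 30 mm wide (x) x 160 mm long (y) x 30 mm high, light grey, loose on the table; this point is 15 mm above the table.
Things that resemble listed ones, but are neither listed nor needed, are in the scene too. What is shaped like the part that bears tube_center but pink is not meant.

How it is judged (in metres and radians):
On the way:
1. the tube, lying on the table, is in the gateway and has pushed the gate open (value of joint gate above 0.4 rad and height (world z) of tube_center below 0.045 m and x of tube_center in the frame of gateway between -0.045 and 0.045 m and y of tube_center in the frame of gateway between -0.05 and 0.06 m), for 0.1 s.
At the end, for the whole second after the job is handed in: The tube lies flat on the table inside the bay, between its walls, and the gate is shut behind it to within 0.1 rad (value of joint gate below 0.1 rad and x of tube_center in the frame of gateway between -0.085 and 0.085 m and y of tube_center in the frame of gateway between 0.02 and 0.28 m and height (world z) of tube_center below 0.028 m); the robot touches nothing.
It fails at once if the tube is lifted over the bay's gate or walls instead of being slid in (height (world z) of tube_center above 0.055 m and x of tube_center in the frame of gateway between -0.1 and 0.1 m and y of tube_center in the frame of gateway between 0.03 and 0.29 m).
It fails at once if the angle-section offcut is pushed or carried away (more than 30 mm) (distance of angle_center from where it was at the start of the episode above 0.03 m).
It also fails if it takes over 48 s, if anything falls off the work surface, if the arm or the gripper's body presses on something with over 40 N, if the wrist force passes 120 N, or if a joint passes its speed limit or range.

## Robot

A 6-joint arm with a two-finger parallel gripper is mounted at the origin on the work surface; the furniture and walls round the work are solid. World frame = base frame: x ahead of the robot, y to its left, z up, the work surface at z = 0. Lengths are in mm, angles in rad, forces in N, time in s.
With the tool pointing down it reaches from about 325 to 850 mm from the base axis. Payload 4.4 kg.
Tool frame: the origin (TCP) lies midway between the tips of the shut fingers; the grasp point (between the pads) lies 19 mm behind it; z points along the fingers, y is the direction in which the jaws open and shut (so a half turn about z gives the same grasp; the last joint's range is limited). The gripper opens to 94 mm and grips with 3 to 60 N. Pads are 16 mm wide; open, the fingers measure 119 mm over their backs; the gripper's body (75 mm by 177 mm) begins 78 mm behind the grasp point.
Start: joints at [1.034, 0.207, 1.542, -0, 1.393, -0.15], TCP at [216.382, 532.734, 181.747] pointing down, gripper open.
Joint ranges: [-2.73, 2.73], [-0.86, 2.22], [0.23, 2.46], [-1.11, 4.25], [0.08, 2.63], [-2.82, 2.82]. Speed limits (rad/s): [2.79, 2.79, 3.14, 3.14, 3.14, 3.14].

## Interface

Orientations are given as a unit quaternion [w, x, y, z].
In Python, from rig import * gives the robot as it stands.
- The arm moves only by the shell command python3 -m inch 'ROWS' [OPENING] [FORCE]. ROWS is JSON, a list of rows, each a list of 4 numbers: the shift along the tool's x, y, z in mm, then the turn about the tool's z in rad. A call has 1 to 20 rows; each row shifts and turns the commanded pose from where the row before left it, along the tool's axes as they then stand; what a row does not reach is not made up. A row lasts 1/8 s, in which the tool goes at most 62.5 mm and 10.7 degrees, less where a joint would pass 70% of its speed; a pose out of reach is approached as far as the arm can. A call with a gripper value outside its range is refused whole. OPENING is the opening, from -1 (shut) to 1 (fully open), set as the call begins (- or left out, the last holds). The fingers move at their own pace and stop on an object; FORCE is the grip in N (left out, the last holds). Time passes only in rows, so rows that do not move let the fingers close. It gives the time, the measured TCP pose, the force and the opening at its end, in the units of the state.
- read_state(): the state, without advancing time (a new reading comes with each control period).
- capture(name): name is "side" or "top"; returns a dict with "img" (384x512x3 uint8, red, green, blue), "depth" (384x512 float32, mm along the optical axis (not along the pixel's ray), 0 where there is no reading), "K" (3x3 intrinsics, pixels), "k1" (the pictures are not rectified: a ray, as slopes to the right and down, at radius r is drawn at 1 + k1 r^2 times it, then the intrinsics apply), "R" (3x3) and "t" (3): a world point X has camera coordinates R X + t. Camera axes: x right, y down, z forward; pixel columns grow to the right and rows downward; lengths in mm; the calibration is good to about 2 mm. A picture is of the moment at which its call begins.
- close_job(): hands the job in, once; it reports no verdict.
The state is a dict: "time_s": time; "q": joint angles; "joint_vel": joint speeds; "effort": joint torques, N m; "tool_pos": TCP position; "tool_rot": TCP orientation; "contact_force": force on the tool from outside, world axes, zero at the start; "wrist_torque": the same for the moment, N m; "gripper_width": opening from 0.0 (shut) to 1.0 (fully open).
Only numpy, scipy, OpenCV 4.12 (cv2) and the standard library are available. Lean on these libraries where they do the work, as an engineer would, in place of code of your own. Each camera call takes 0.05 s, during which the arm holds its last target.

## Working session

There is one attempt and no reset: what is moved stays moved. The work goes in short steps, Python scripts to look and compute and a shell command to move; the robot and the scene stay as the last step left them, time stands still between calls to the robot, and variables do not carry over. Pictures are saved under pics/ and viewed, and the job is handed in when it is done.

```bash
ls; mkdir -p pics; python3 - <<'E'
from rig import *
import cv2,numpy as np
s=read_state();print(s)
for n in("side","top"):
    c=capture(n);cv2.imwrite(f"pics/{n}0.png",c["img"][:,:,::-1]);np.savez(f"{n}0.npz",**c)
    print(n,c["K"],c["k1"],c["R"],c["t"])
E
```

```text
pics
{'time_s': 0.0, 'q': array([ 1.03452356e+00,  2.07407079e-01,  1.54291848e+00, -5.07357598e-06,
        1.39347682e+00, -1.50482400e-01]), 'joint_vel': array([ 0.00062874, -0.00040693,  0.00082451,  0.00033192,  0.00102773,
       -0.00094482]), 'effort': array([ 1.09578748e-03, -3.70873296e+01, -2.81419355e+01,  6.99499645e-02,
        3.61384219e-02, -1.70169196e-04]), 'tool_pos': array([215.93732875, 532.00841243, 180.61501918]), 'tool_rot': array([-3.69622874e-04,  1.91700623e-01,  9.81452826e-01, -1.04120500e-03]), 'contact_force': array([-0.56030125,  0.17734604, -0.65017302]), 'wrist_torque': array([-0.04283253, -0.01082873,  0.02038056]), 'gripper_width': 1.0025441872699825}
side [[420.37306719   0.         252.97450002]
 [  0.         420.37306719 196.28866285]
 [  0.           0.           1.        ]] -0.04813084356047478 [[-0.999687   -0.0214058   0.01294965]
 [-0.02235541  0.53194769 -0.84648207]
 [ 0.01123109 -0.84650661 -0.53225973]] [441.55606044  75.59155202 798.73960598]
top [[402.18845689   0.         255.58998355]
 [  0.         402.18845689 188.120368  ]
 [  0.           0.           1.        ]] -0.0932551759963236 [[ 0.02287495 -0.99968753  0.0100783 ]
 [-0.99632952 -0.02362756 -0.08227527]
 [ 0.08248769 -0.00815927 -0.99655868]] [-102.9924076   477.04109417  901.78916115]
```

View pics/side0.png

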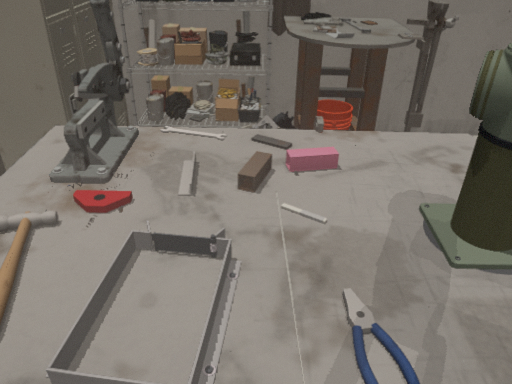

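View pics/top0.png

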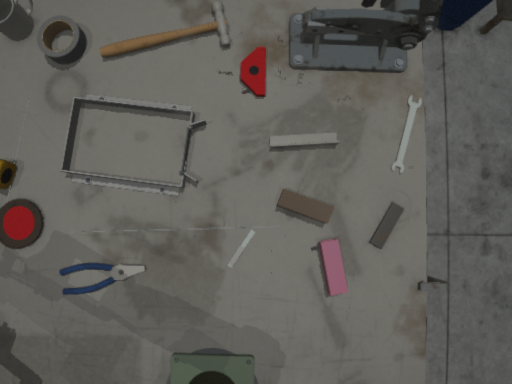

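The top view shows the brown tube at about (305,206), the light-grey angle at (303,140), the pink decoy at (334,267), and the bay on the left with its gateway facing right at about (188,145). The side view agrees. Next I'll measure them.

```bash
cat > h.py <<'E'
import numpy as np,cv2
def load(n): return dict(np.load(n))
def rays(c,uv):
    d=np.array([float(c["k1"]),0,0,0,0])
    p=cv2.undistortPoints(np.array(uv,float).reshape(-1,1,2),c["K"],d).reshape(-1,2)
    return np.c_[p,np.ones(len(p))]
def onplane(c,uv,z):
    r=rays(c,uv)@c["R"]; o=-c["R"].T@c["t"]
    return o+r*((z-o[2])/r[:,2])[:,None]
def cloud(c):
    h,w=c["depth"].shape
    u,v=np.meshgrid(np.arange(w),np.arange(h))
    uv=np.c_[u.ravel(),v.ravel()]
    P=rays(c,uv)*c["depth"].ravel()[:,None]
    return ((P-c["t"])@c["R"]).reshape(h,w,3)
def proj(c,X):
    rv,_=cv2.Rodrigues(c["R"])
    return cv2.projectPoints(np.array(X,float).reshape(-1,1,3),rv,c["t"],c["K"],np.array([float(c["k1"]),0,0,0,0]))[0].reshape(-1,2)
E
python3 - <<'E'
from h import *
np.set_printoptions(precision=1,suppress=True)
t=load("top0.npz");s=load("side0.npz")
for nm,c,roi,zz in(("tubeT",t,(265,180,345,230),40),("tubeS",s,(230,145,280,195),40),("angT",t,(260,125,345,152),30),("angS",s,(172,145,204,200),30)):
    x0,y0,x1,y1=roi
    P=cloud(c)[y0:y1,x0:x1]; ok=c["depth"][y0:y1,x0:x1]>0
    Z=P[...,2]; print(nm,"table z med",np.median(Z[ok&(Z<12)]) if (ok&(Z<12)).any() else None)
    m=ok&(Z>zz-10)&(Z<zz+15)
    n,l,st,ce=cv2.connectedComponentsWithStats(m.astype(np.uint8)); k=1+np.argmax(st[1:,4]);m=l==k
    q=P[m]; print("  n",m.sum(),"z",np.percentile(q[:,2],[5,50,95]),"rect",cv2.minAreaRect(q[:,:2].astype(np.float32)))
# colour mask of tube
hsv=cv2.cvtColor(t["img"],cv2.COLOR_RGB2HSV)
print("tube hsv",hsv[206,305],"angle",hsv[140,303],"table",hsv[170,305],"dark",hsv[225,386])
for n,c,b in(("top",t,(40,60,360,250)),("side",s,(40,120,340,384))):
    x0,y0,x1,y1=b
    im=c["img"][y0:y1,x0:x1]
    cv2.imwrite(f"pics/{n}crop.png",cv2.resize(im[:,:,::-1],None,fx=2.4,fy=2.2,interpolation=cv2.INTER_CUBIC))
P=cloud(t)[80:210,40:215];ok=t["depth"][80:210,40:215]>0
for lo,hi in((25,50),):
    m=ok&(P[...,2]>lo)&(P[...,2]<hi); q=P[m]; print("bay",m.sum(),q.min(0),q.max(0),cv2.minAreaRect(q[:,:2].astype(np.float32)))
E
```

```text
tubeT table z med -0.8545741646591507
  n 958 z [36.4 39.1 41.6] rect ((440.2801818847656, -204.50416564941406), (120.7829818725586, 40.41197204589844), 70.97222900390625)
tubeS table z med 0.2124621979493627
  n 525 z [33.5 39.8 41.2] rect ((442.90203857421875, -200.76861572265625), (121.70989227294922, 41.486263275146484), 70.75120544433594)
angT table z med 0.08978539240643113
  n 166 z [22.  28.2 31.8] rect ((584.6170654296875, -203.43466186523438), (5.021424293518066, 157.62091064453125), 5.111130714416504)
angS table z med 0.39260039323510987
  n 88 z [21.1 29.7 31.1] rect ((584.0697021484375, -198.3562774658203), (4.169467926025391, 157.1742706298828), 4.682683944702148)
tube hsv [16 72 85] angle [ 23  16 126] table [ 23  22 105] dark [30 11 69]
bay 1159 [476.6  28.8  25. ] [681.7 359.2  48.1] ((579.3685913085938, 193.05111694335938), (316.03118896484375, 180.23370361328125), 83.90520477294922)
```

```bash
python3 - <<'E'
import cv2
for n,b in(("top",(55,80,225,205)),("side",(40,220,260,384))):
    im=cv2.imread(f"pics/{n}0.png");x0,y0,x1,y1=b
    f=3.6 if n=="side" else 4.7
    cv2.imwrite(f"pics/{n}bay.png",cv2.resize(im[y0:y1,x0:x1],None,fx=f,fy=f,interpolation=cv2.INTER_CUBIC))
E
```

```text
(no output)
```

View pics/topbay.png

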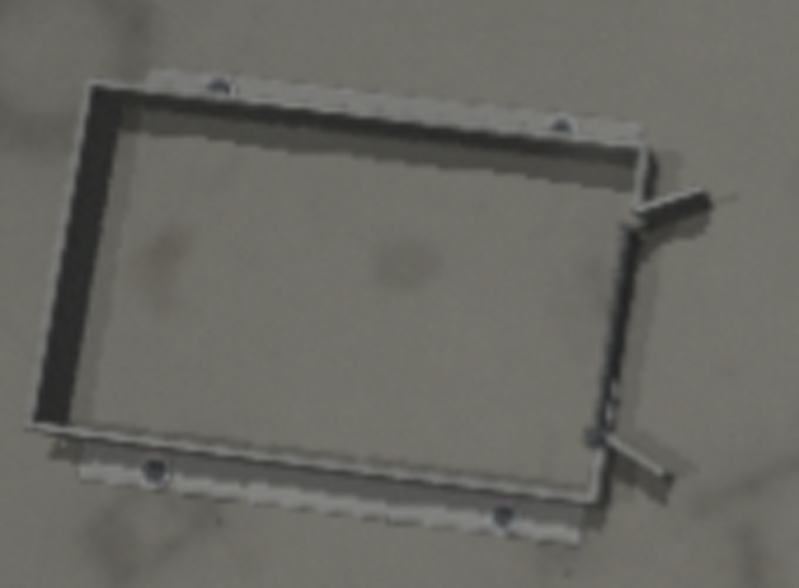

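View pics/sidebay.png

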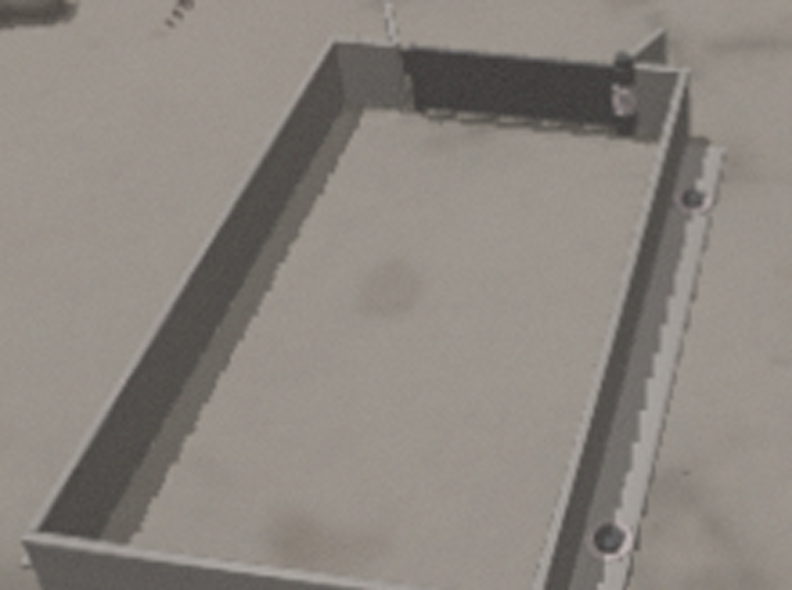

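```bash
python3 - <<'E'
from h import *
np.set_printoptions(precision=1,suppress=True)
t=load("top0.npz");s=load("side0.npz")
T=lambda a:np.array(a,float)/4.7+[55,80]-.4
S=lambda a:np.array(a,float)/3.6+[40,220]-.4
A=onplane(t,T([(645,148),(598,500),(90,85),(32,428),(632,222),(598,437),(708,194),(670,475)]),40);print(A)
B=onplane(s,S([(335,44),(686,72),(32,540)]),40);print(B)
# height check by two rays, front corners
for i,(a,b) in enumerate((((645,148),(335,44)),((598,500),(686,72)),((90,85),(32,540)))):
    o1=-t["R"].T@t["t"];o2=-s["R"].T@s["t"];d1=rays(t,[T(a)])[0]@t["R"];d2=rays(s,[S(b)])[0]@s["R"]
    k=np.linalg.lstsq(np.c_[d1,-d2],o2-o1,rcond=None)[0];p=o1+k[0]*d1;q=o2+k[1]*d2;print((p+q)/2,np.linalg.norm(p-q))
for X in(A[:4],):
    far=X[2]-X[0];near=X[3]-X[1]
    print("dir far/near deg",[np.degrees(np.arctan2(v[1],v[0])) for v in(far,near)],np.linalg.norm(far),np.linalg.norm(near),np.linalg.norm(X[0]-X[1]),np.linalg.norm(X[2]-X[3]))
    print("front x dir",np.degrees(np.arctan2(*(X[0]-X[1])[1::-1])),"mid front",(X[0]+X[1])[:2]/2, "posts mid",(A[4]+A[5])[:2]/2,"tips mid",(A[6]+A[7])[:2]/2,np.linalg.norm(A[6]-A[7]),np.linalg.norm(A[4]-A[5]))
# tube: colour mask
for nm,c,roi in(("T",t,(265,180,345,230)),("S",s,(230,145,280,195))):
    x0,y0,x1,y1=roi;h=cv2.cvtColor(c["img"],cv2.COLOR_RGB2HSV)
    m=np.zeros(h.shape[:2],np.uint8);m[y0:y1,x0:x1]=(h[y0:y1,x0:x1,1]>50)*255
    ct=max(cv2.findContours(m,0,2)[0],key=cv2.contourArea)
    if nm=="T":
        r=cv2.minAreaRect(ct);b=onplane(c,cv2.boxPoints(r),40);print(r,b,b.mean(0),np.linalg.norm(b[0]-b[1]),np.linalg.norm(b[1]-b[2]))
E
python3 - <<'E'
import cv2
im=cv2.imread("pics/top0.png")[120:240,260:350]
cv2.imwrite("pics/tubecrop.png",cv2.resize(im,None,fx=5,fy=5,interpolation=cv2.INTER_CUBIC))
E
```

```text
[[651.1  58.2  40. ]
 [478.6  74.1  40. ]
 [679.3 337.5  40. ]
 [507.3 354.3  40. ]
 [614.2  63.1  40. ]
 [508.9  75.3  40. ]
 [628.8  26.6  40. ]
 [491.4  40.   40. ]]
[[650.6  65.3  40. ]
 [479.3  80.2  40. ]
 [681.  342.2  40. ]]
[652.7  59.1  35.2] 0.5000642852342475
[479.3  74.9  35.7] 0.8539938108985499
[681.7 339.7  36.3] 2.4175312083845406
dir far/near deg [np.float64(84.21855344058505), np.float64(84.15121683830898)] 280.64689827547386 281.66750310943553 173.24012523897954 172.90264185091775
front x dir -5.250150936108921 mid front [564.8  66.2] posts mid [561.5  69.2] tips mid [560.1  33.3] 138.08281424119173 106.00894289655773
((304.7611083984375, 205.79698181152344), (53.46002960205078, 17.730731964111328), 20.376434326171875) [[ 441.3 -139.6   40. ]
 [ 479.  -152.8   40. ]
 [ 439.7 -266.3   40. ]
 [ 402.2 -252.7   40. ]] [ 440.6 -202.9   40. ] 39.875836700312526 120.1827885079988
```

View pics/tubecrop.png

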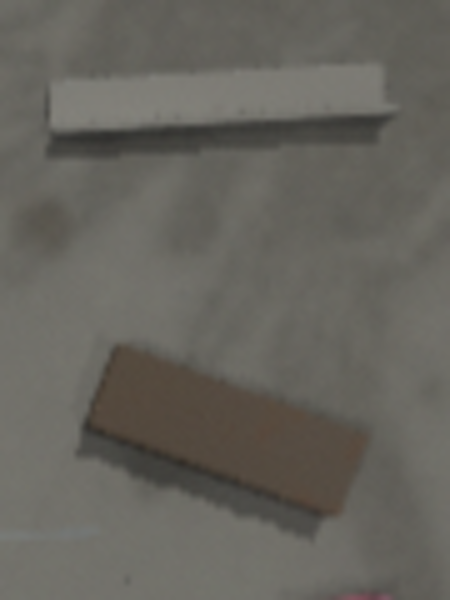

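Two-view results:
- The tube top is at about 40 mm and measures 40x120. Its centre is about (441.5,-202.5), heading 71°.
- The gateway is at about (565,69), with its +y axis heading 84.3°. The lead-in tips are 138 mm apart and the depth is 281 mm, which matches the text.

First I'll fly over the tube, then turn by 1.51 rad.

```bash
python3 -m inch '[[-32,-40,0,0],[-32,-40,0,0],[-32,-40,0,0],[-32,-40,0,0],[-32,-40,0,0],[-32,-40,0,0],[-32,-40,0,0],[-32,-40,0,0],[-32,-40,0,0],[-32,-40,0,0],[-32,-40,0,0],[-32,-40,0,0],[-32,-40,0,0],[-32,-40,0,0],[-32,-36,0,0]]' 1 25
python3 -m inch '[[0,0,0,0.168],[0,0,0,0.168],[0,0,0,0.168],[0,0,0,0.168],[0,0,0,0.168],[0,0,0,0.168],[0,0,0,0.168],[0,0,0,0.168],[0,0,0,0.168],[0,0,0,0]]'
cat > st.py <<'E'
from rig import *
import sys,numpy as np
from scipy.spatial.transform import Rotation as R
s=read_state();q=s["tool_rot"];M=R.from_quat([q[1],q[2],q[3],q[0]]).as_matrix()
print("t",s["time_s"],"pos",s["tool_pos"].round(1),"yhead",np.degrees(np.arctan2(M[1,1],M[0,1])).round(2),"zaxis",M[:,2].round(3),"F",s["contact_force"].round(1),"w",round(s["gripper_width"],3),"q",s["q"].round(2))
if len(sys.argv)>3:
    tgt=np.array(list(map(float,sys.argv[1:4])));print("tool shift",(M.T@(tgt-s["tool_pos"])).round(1))
    if len(sys.argv)>4: print("turn rad",np.radians(M_h:=np.degrees(np.arctan2(M[1,1],M[0,1]))-float(sys.argv[4])).round(3))
E
python3 st.py 441.5 -202.5 100 -19.1
```

```text
time_s: 1.98
tool_pos: [436.7, -201.7, 181.3]
tool_rot: [-0.0, 0.192, 0.981, 0.0]
contact_force: [1.2, -0.2, 0.4]
gripper_width: 1.0
time_s: 3.22
tool_pos: [436.5, -199.8, 181.3]
tool_rot: [-0.0, 0.812, 0.583, -0.0]
contact_force: [0.7, -0.1, 0.6]
gripper_width: 1.004
t 3.225 pos [ 436.5 -199.8  181.3] yhead -18.62 zaxis [-0.001  0.001 -1.   ] F [ 0.7 -0.1  0.6] w 1.004 q [-0.61  0.    1.77 -0.    1.37 -0.28]
tool shift [-0.9  5.7 81.3]
turn rad 0.008
```

```bash
python3 -m inch '[[-1,5,40,0.008],[0,0,40,0],[0,0,40,0],[0,0,30,0],[0,0,14,0],[0,0,8,0],[0,0,3,0],[0,0,0,0],[0,0,0,0]]'
python3 st.py 441.5 -202.5 5 -19.1
python3 - <<'E'
from rig import *
import cv2
for n in("side","top"):
    c=capture(n);cv2.imwrite(f"pics/{n}1.png",c["img"][:,:,::-1])
E
```

```text
time_s: 4.35
tool_pos: [442.0, -203.1, 7.6]
tool_rot: [0.001, 0.815, 0.579, 0.0]
contact_force: [0.5, -0.7, -0.4]
gripper_width: 1.0
t 4.35 pos [ 442.  -203.1    7.6] yhead -19.18 zaxis [ 0.002 -0.001 -1.   ] F [ 0.5 -0.7 -0.4] w 1.0 q [-0.61  0.24  1.9  -0.    0.99 -0.27]
tool shift [ 0.4 -0.7  2.6]
turn rad -0.001
```

View pics/side1.png

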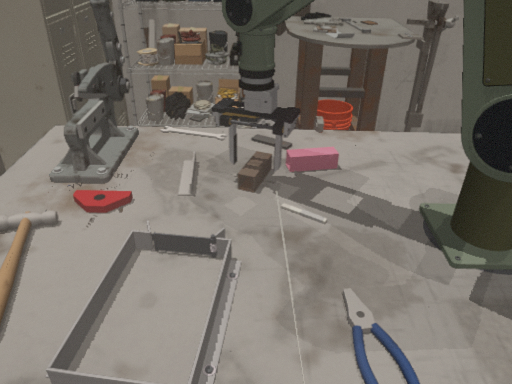

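The fingers, at about (233,145) and (278,150), straddle the tube. Closing now.

```bash
python3 -m inch '[[0,0,2,0],[0,0,0,0],[0,0,0,0],[0,0,0,0],[0,0,0,0],[0,0,0,0],[0,0,0,0],[0,0,0,0]]' -1 25
python3 st.py 470 -60 7 -5.7
```

```text
time_s: 5.45
tool_pos: [441.1, -202.6, 4.8]
tool_rot: [-0.0, 0.815, 0.579, -0.0]
contact_force: [-0.1, 0.8, 0.8]
gripper_width: 0.425
t 5.45 pos [ 441.1 -202.6    4.8] yhead -19.19 zaxis [-0.  0. -1.] F [-0.1  0.8  0.8] w 0.425 q [-0.61  0.25  1.9  -0.    0.99 -0.27]
tool shift [144.1 -19.6  -2.2]
turn rad -0.235
```

```bash
python3 -m inch '[[18,-2,-1,0],[24,-4,0,0],[24,-3,0,0],[24,-3,0,0],[24,-4,0,0],[18,-2,0,0],[12,-2,0,0],[0,0,0,-0.08],[0,0,0,-0.08],[0,0,0,-0.075],[0,0,0,0]]'
python3 st.py 554 -41 6 -5.7
```

```text
time_s: 6.82
tool_pos: [469.3, -59.6, 5.5]
tool_rot: [-0.0, 0.742, 0.671, -0.0]
contact_force: [-0.0, 0.4, -2.7]
gripper_width: 0.423
t 6.825 pos [469.3 -59.6   5.5] yhead -5.78 zaxis [-0.001  0.    -1.   ] F [-0.   0.4 -2.7] w 0.423 q [-0.31  0.23  1.93  0.    0.98 -0.21]
tool shift [27.  82.4 -0.6]
turn rad -0.001
```

```bash
python3 -m inch '[[5,14,0,0],[5,16,0,0],[5,16,0,0],[5,16,0,0],[5,14,0,0],[2,6,0,0],[0,0,0,0],[0,0,0,0]]'
python3 st.py 554 -41 6 -5.7
python3 - <<'E'
from rig import *
import cv2,numpy as np
for n in("side","top"):
    c=capture(n);cv2.imwrite(f"pics/{n}2.png",c["img"][:,:,::-1]);np.savez(f"{n}2.npz",**c)
    x0,y0,x1,y1=(40,80,300,230) if n=="top" else(90,130,340,320)
    cv2.imwrite(f"pics/{n}2c.png",cv2.resize(c["img"][y0:y1,x0:x1,::-1],None,fx=3,fy=3,interpolation=cv2.INTER_CUBIC))
E
```

```text
time_s: 7.82
tool_pos: [553.3, -41.3, 5.5]
tool_rot: [-0.0, 0.742, 0.671, -0.0]
contact_force: [0.2, -0.6, -2.4]
gripper_width: 0.423
t 7.825 pos [553.3 -41.3   5.5] yhead -5.74 zaxis [-0.001  0.    -1.   ] F [ 0.2 -0.6 -2.4] w 0.423 q [-0.23  0.37  1.73 -0.    1.04 -0.13]
tool shift [ 0.4  0.7 -0.5]
turn rad -0.001
```

View pics/top2c.png

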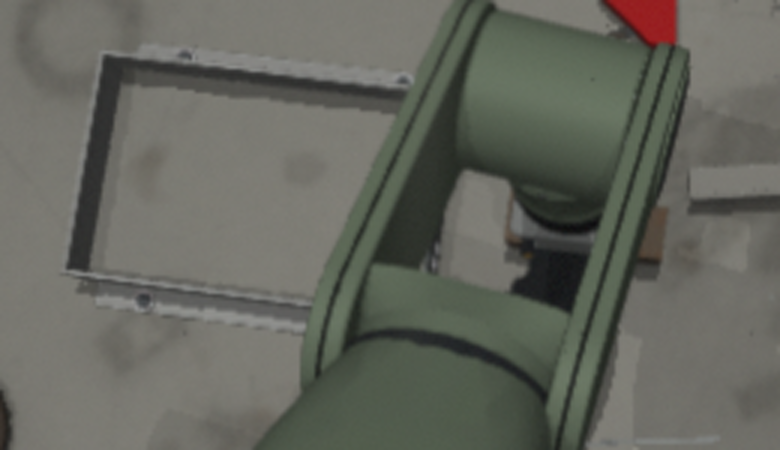

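View pics/side2c.png

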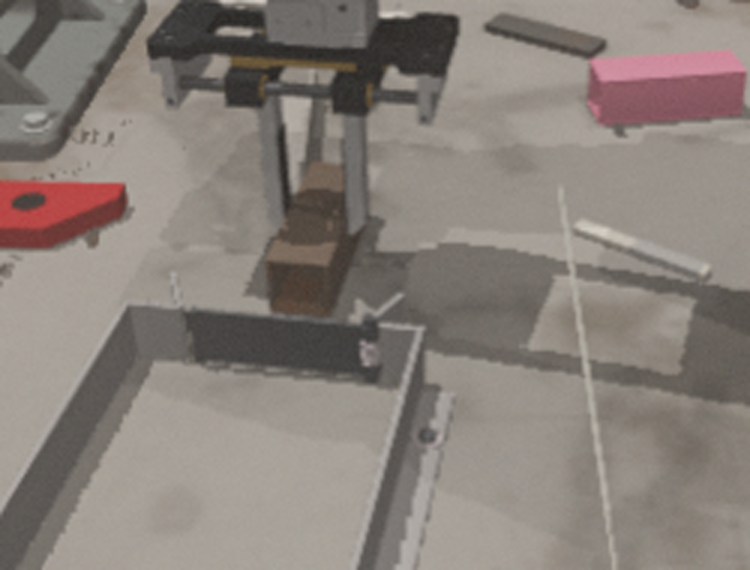

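```bash
python3 - <<'E'
from h import *
np.set_printoptions(precision=1,suppress=True)
s=load("side2.npz")
f=lambda a:np.array(a,float)/3+[90,130]-.33
A=onplane(s,f([(268,262),(330,266),(193,312),(363,322),(130,307),(423,328)]),40);print(A)
x=np.array([.995,-.099]);y=np.array([.099,.995])
g=(A[4]+A[5])[:2]/2
for p in A: print(x@(p[:2]-g),y@(p[:2]-g))
E
```

```text
[[577.5  17.2  40. ]
 [539.1  19.9  40. ]
 [612.2  69.   40. ]
 [513.2  74.4  40. ]
 [649.8  65.8  40. ]
 [478.6  78.6  40. ]]
18.662571748350608 -53.39413922021955
-19.773653103787236 -54.54158584837869
48.09452592669529 1.5821579979808589
-50.97067211808741 -2.87060568203425
85.83433510745563 2.1219483425731456
-85.83433510745557 -2.1219483425731402
```

In the side view the tube is centred on the gateway to within 1 mm, with its front end about 54 mm short of it. Pushing straight in.

```bash
python3 -m inch '[[10,0,0,0],[13,0,0,0],[13,0,0,0],[13,0,0,0],[13,0,0,0],[12,0,0,0],[12,0,0,0],[12,0,0,0],[12,0,0,0],[10,0,0,0],[8,0,0,0],[0,0,0,0]]'
python3 st.py 584 263 6 -5.7
python3 - <<'E'
from rig import *
import cv2,numpy as np
for n in("side",):
    c=capture(n);np.savez(f"{n}3.npz",**c)
    x0,y0,x1,y1=(40,80,300,230) if n=="top" else(40,130,290,320)
    cv2.imwrite(f"pics/{n}3c.png",cv2.resize(c["img"][y0:y1,x0:x1,::-1],None,fx=3,fy=3,interpolation=cv2.INTER_CUBIC))
E
```

```text
time_s: 9.43
tool_pos: [567.0, 86.8, 5.8]
tool_rot: [0.0, 0.741, 0.671, 0.0]
contact_force: [1.2, -0.0, -2.5]
gripper_width: 0.429
t 9.425 pos [567.   86.8   5.8] yhead -5.7 zaxis [ 0.001  0.001 -1.   ] F [ 1.2 -0.  -2.5] w 0.429 q [0.   0.41 1.68 0.   1.05 0.1 ]
tool shift [ 1.77e+02 -6.00e-01 -1.00e-01]
turn rad 0.0
```

View pics/side3c.png

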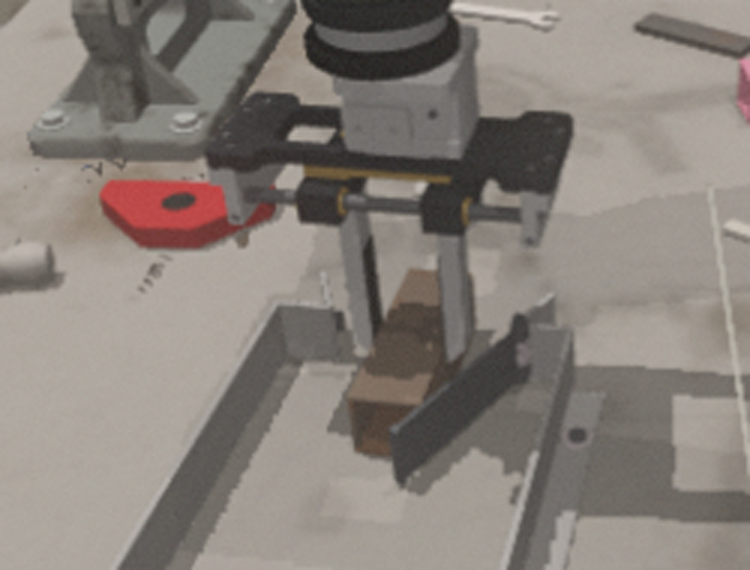

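The gate is swung wide at about (460,400) and the tube is in the gateway at y≈+16 mm. Continuing to y≈193 mm.

```bash
python3 -m inch '[[10,0,0,0],[13,0,0,0],[13,0,0,0],[13,0,0,0],[13,0,0,0],[13,0,0,0],[13,0,0,0],[13,0,0,0],[13,0,0,0],[13,0,0,0],[13,0,0,0],[13,0,0,0],[12,0,0,0],[8,0,0,0],[4,0,0,0],[0,0,0,0],[0,0,0,0]]'
python3 st.py 584 263 6 -5.7
python3 - <<'E'
from rig import *
import cv2,numpy as np
for n in("side","top"):
    c=capture(n);np.savez(f"{n}4.npz",**c)
    x0,y0,x1,y1=(40,80,300,230) if n=="top" else(20,180,290,384)
    cv2.imwrite(f"pics/{n}4c.png",cv2.resize(c["img"][y0:y1,x0:x1,::-1],None,fx=2.9,fy=2.9,interpolation=cv2.INTER_CUBIC))
E
```

```text
time_s: 11.6
tool_pos: [584.4, 261.7, 5.7]
tool_rot: [0.0, 0.742, 0.671, -0.0]
contact_force: [0.3, 0.1, -2.2]
gripper_width: 0.422
t 11.6 pos [584.4 261.7   5.7] yhead -5.75 zaxis [-0. -0. -1.] F [ 0.3  0.1 -2.2] w 0.422 q [ 0.29  0.52  1.5  -0.    1.11  0.39]
tool shift [ 1.3 -0.5 -0.3]
turn rad -0.001
```

View pics/side4c.png

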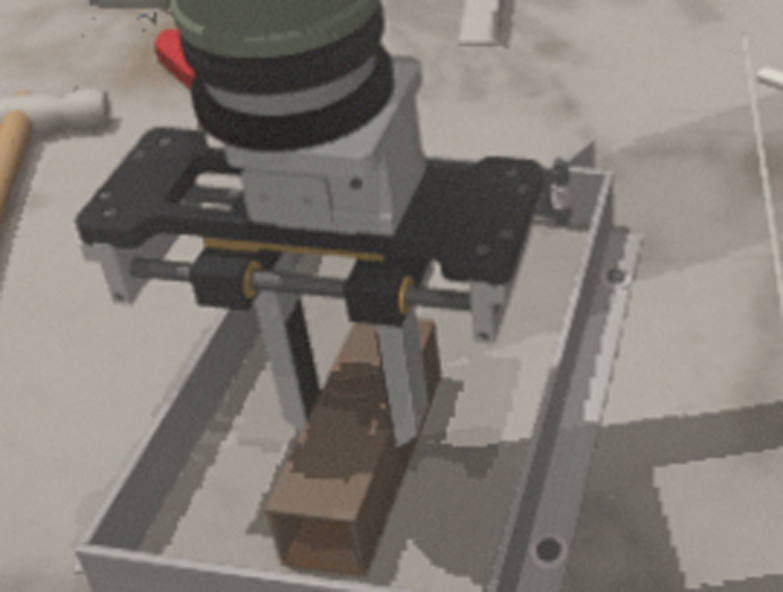

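View pics/top4c.png

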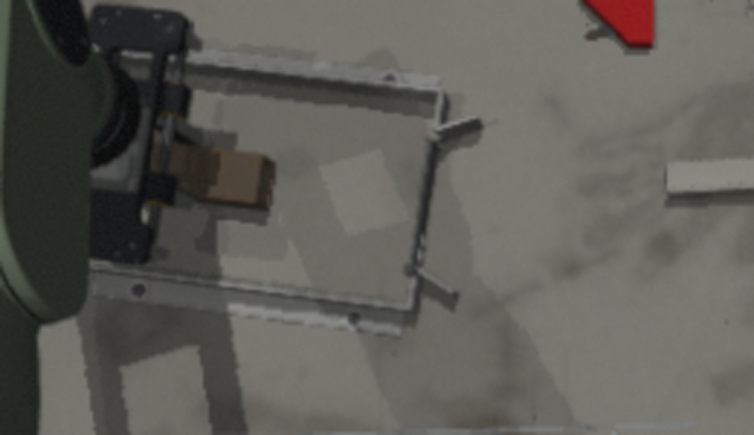

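The gate is already shut behind the tube: it shows as the straight dark leaf at about (428,200). Setting the tube down, releasing and rising.

```bash
python3 -m inch '[[0,0,0.7,0],[0,0,0,0]]'
python3 -m inch '[[0,0,0,0],[0,0,0,0],[0,0,0,0],[0,0,0,0],[0,0,0,0],[0,0,0,0]]' 0.4
python3 -m inch '[[0,0,-6,0],[0,0,-15,0],[0,0,-25,0],[0,0,-30,0],[0,0,-40,0],[0,0,-40,0],[0,0,-30,0],[0,0,0,0]]'
python3 -m inch '[[-20,40,0,0],[-20,40,0,0],[-40,40,0,0],[-40,20,0,0],[-40,0,0,0],[-40,0,0,0],[-40,0,0,0],[-40,0,0,0],[-40,0,0,0],[-40,0,0,0],[-30,0,0,0],[0,0,0,0],[0,0,0,0],[0,0,0,0]]'
python3 - <<'E'
from rig import *
import cv2,numpy as np
for n in("side","top"):
    c=capture(n);np.savez(f"{n}5.npz",**c)
    cv2.imwrite(f"pics/{n}5.png",c["img"][:,:,::-1])
E
python3 st.py
```

```text
time_s: 11.95
tool_pos: [584.4, 261.9, 5.0]
tool_rot: [-0.0, 0.742, 0.671, -0.0]
contact_force: [-0.9, 0.0, -3.4]
gripper_width: 0.423
time_s: 12.7
tool_pos: [584.5, 262.1, 5.1]
tool_rot: [0.0, 0.742, 0.671, 0.0]
contact_force: [-0.1, 0.2, -0.4]
gripper_width: 0.704
time_s: 13.7
tool_pos: [587.0, 262.9, 196.0]
tool_rot: [0.002, 0.742, 0.671, 0.004]
contact_force: [-0.7, -0.9, -1.1]
gripper_width: 0.697
time_s: 15.45
tool_pos: [684.8, -138.3, 190.5]
tool_rot: [-0.0, 0.741, 0.672, -0.0]
contact_force: [0.3, 1.1, -0.2]
gripper_width: 0.703
t 15.55 pos [ 684.9 -138.5  190.9] yhead -5.63 zaxis [-0.  0. -1.] F [-0.7 -0.5  0.1] w 0.702 q [-0.32  0.46  1.19  0.    1.49 -0.23]
```

View pics/side5.png

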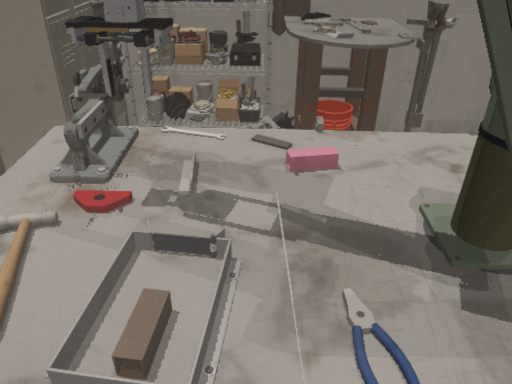

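View pics/top5.png

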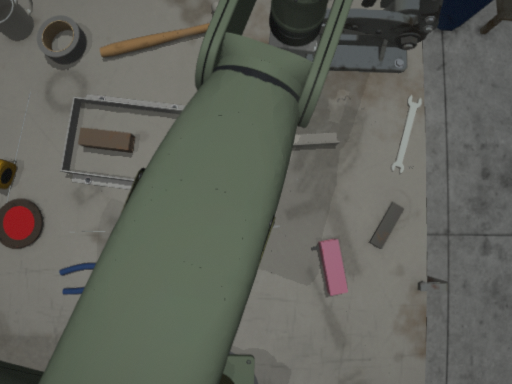

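The tube is in the bay and the gate looks shut. But the white stick seen earlier at (304,213) in the side view isn't obvious now, so I'll look closer.

```bash
python3 - <<'E'
from h import *
np.set_printoptions(precision=1,suppress=True)
s=load("side5.npz");t=load("top5.npz")
im=s["img"][180:260,250:370]
a=load("side0.npz")["img"][180:260,250:370]
cv2.imwrite("pics/chalk.png",cv2.resize(np.vstack([a,im])[:,:,::-1],None,fx=3.5,fy=3.5))
P=cloud(t)[120:160,70:140]
m=(P[...,2]>30)&(P[...,2]<50)&(cv2.cvtColor(t["img"],cv2.COLOR_RGB2HSV)[120:160,70:140,1]>45)
q=P[m];r=cv2.minAreaRect(q[:,:2].astype(np.float32));print(r,np.median(q[:,2]))
d=np.array(r[0])-[565,67];print("gateway frame",.995*d[0]-.099*d[1],.099*d[0]+.995*d[1])
P=cloud(s);dd=s["depth"]>0
for nm,c in(("0",load("side0.npz")),("5",s)):
    P=cloud(c)[145:200,172:204];q=P[(P[...,2]>20)&(P[...,2]<40)];print("angle",cv2.minAreaRect(q[:,:2].astype(np.float32)))
cv2.imwrite("pics/gate5.png",cv2.resize(s["img"][220:384,40:260,::-1],None,fx=3.5,fy=3.5,interpolation=cv2.INTER_CUBIC))
E
```

```text
((584.5482177734375, 260.311279296875), (119.47959899902344, 39.71379089355469), 84.00341796875) 38.75396359110069
gateway frame 0.3126600341796859 194.27999645996093
angle ((584.0697021484375, -198.3562774658203), (4.169467926025391, 157.1742706298828), 4.682683944702148)
angle ((584.052978515625, -198.20083618164062), (4.0742597579956055, 158.8125457763672), 4.81937837600708)
```

View pics/chalk.png

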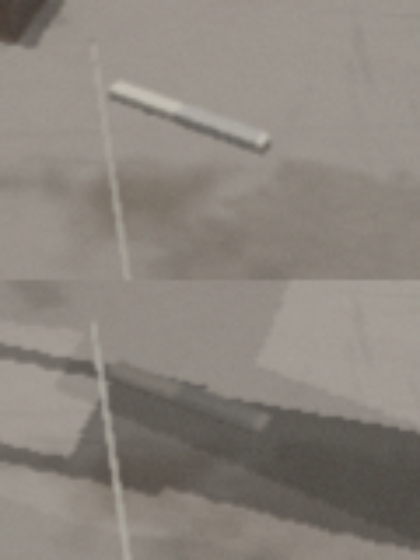

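View pics/gate5.png

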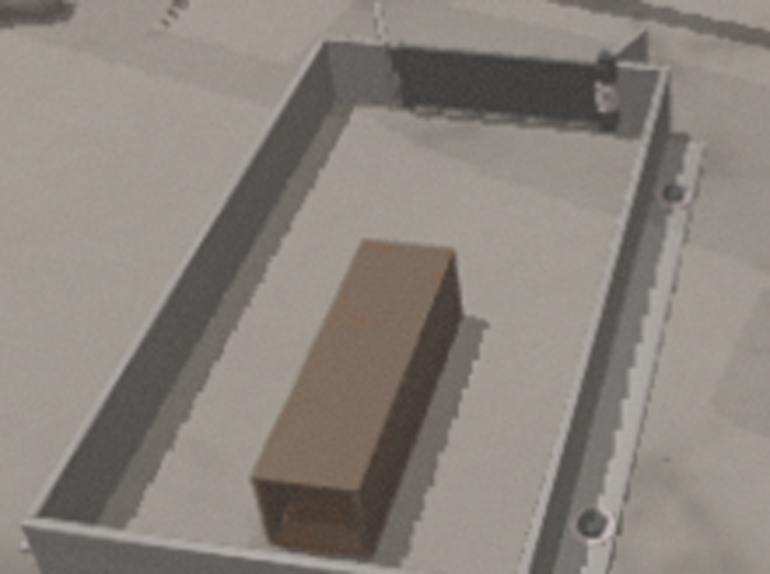

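The stick is still in place, just in the arm's shadow. The tube is at gateway (0, 194) mm with its top at about 39 mm. The gate leaf lies in line with the gateway, as in the first picture, and the angle offcut hasn't moved.

```bash
python3 -c "
from rig import *
print(close_job())"
```

```text
the job is handed in; nothing more can be done
None
```

The tube is lying in the cooling bay with the gate shut behind it, and I handed the job in at about 15.6 s. I gripped it across its width, slid it at table height in front of the gate, and pushed it straight in. I then set it down, let go and moved the arm clear.

**Last checks:**
- **Tube:** its centre is at about x = 0, y = 194 mm in the gateway frame. It lies flat, with its top measured at 39 mm.
- **Gate:** it was clearly swung open as the tube went through. The last side view shows the leaf in line with the gateway, as at the start; I judged this by eye and did not measure the angle.
- **Angle offcut:** moved less than 1 mm between the first and last side pictures.
- **Forces:** no more than about 4 N in the readings after each move.

**Disagreements:** the two cameras differed by about 4–7 mm in world y, so I used values in between. Triangulating the bay rim gave about 36 mm against the stated 40 mm. Before pushing I checked the tube against the gateway within the side view, and it was centred to about 1 mm.

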